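Fill the jar carrier and lift it level

TASK

Put the two sample jars that stand on the worktop upright into the two empty wells of the grey jar carrier, so that all four jars stand in one neat row, and let go of them. Then lift the full carrier by its black middle handle to about 15 cm above the worktop, keep it level and steady there with all four jars in it, and finish while still holding it. Leave the beaker, the timer and the dish where they are.

Things in the scene. Friction and masses are not known exactly. Their poses are not given: they have to be found in the camera images.
- carrier: grey plastic jar carrier (all sizes in mm): flat plate 76 (x) by 314 (y) by 12 high with four round wells in one row along y, and a handle standing on its middle; loose, about 0.35 kg empty. Origin at the centre of its underside, z up, y along the row. At the start it stands on the worktop with two jars in it: one in well 1 and one in well 3
- handle (a point): centre of the carrier's black grip block: 18 thick (x), 44 long along the row (y), 26 high; it lies 105 above the carrier's underside, above the jars (their caps reach 62), on two thin steel rods. Grasp it from above across its 18 mm thickness; axes as the carrier's
- place1 (a point): centre of the floor of a round well in the carrier (50 across, 7 deep; floor 5 above the carrier's underside), on the carrier's y axis at y = +126 from its centre; axes as the carrier's. A jar is in place when its origin lies here (the well leaves about 3 mm of play all round)
- place2 (a point): centre of the floor of a round well in the carrier (50 across, 7 deep; floor 5 above the carrier's underside), on the carrier's y axis at y = +70 from its centre; axes as the carrier's. A jar is in place when its origin lies here (the well leaves about 3 mm of play all round)
- place3 (a point): centre of the floor of a round well in the carrier (50 across, 7 deep; floor 5 above the carrier's underside), on the carrier's y axis at y = -70 from its centre; axes as the carrier's. A jar is in place when its origin lies here (the well leaves about 3 mm of play all round)
- place4 (a point): centre of the floor of a round well in the carrier (50 across, 7 deep; floor 5 above the carrier's underside), on the carrier's y axis at y = -126 from its centre; axes as the carrier's. A jar is in place when its origin lies here (the well leaves about 3 mm of play all round)
- jar_a: closed clear sample jar with leaf clippings inside and a snap cap, 57 high, body 46 across just under the cap and 43 at the base, cap 50 across, about 60 g; origin at the centre of its underside, z up; grasp it round the body, 20 to 40 above its base. Stands in well 1 of the carrier at the start
- jar_b: closed clear sample jar with leaf clippings inside and a snap cap, 57 high, body 46 across just under the cap and 43 at the base, cap 50 across, about 60 g; origin at the centre of its underside, z up; grasp it round the body, 20 to 40 above its base. Stands in well 3 of the carrier at the start
- jar_c: closed clear sample jar with leaf clippings inside and a snap cap, 57 high, body 46 across just under the cap and 43 at the base, cap 50 across, about 60 g; origin at the centre of its underside, z up; grasp it round the body, 20 to 40 above its base. Stands on the worktop at the start
- jar_d: closed clear sample jar with leaf clippings inside and a snap cap, 57 high, body 46 across just under the cap and 43 at the base, cap 50 across, about 60 g; origin at the centre of its underside, z up; grasp it round the body, 20 to 40 above its base. Stands on the worktop at the start
- beaker: bystander: empty clear open beaker, 52 across, 67 high; origin at the centre of its underside
- timer: bystander: white lab timer 35x66x63 standing on the worktop; origin at the centre of its underside
- dish: bystander: clear flat petri dish, 60 across, 15 high; origin at the centre of its underside
Mind the look-alikes: they are no part of the job. Leave any orange look-alike of the jar_a alone. Leave any green look-alike of the jar_c alone.

How it is judged:
On the way, in this order (a step that is already met when the one before it is completed fails the run):
1. all four wells hold a jar, the jars are let go and the carrier still stands on the worktop (distance between any of jar_a, jar_b, jar_c, jar_d and place1 below 0.009 m and distance between any of jar_a, jar_b, jar_c, jar_d and place2 below 0.009 m and distance between any of jar_a, jar_b, jar_c, jar_d and place3 below 0.009 m and distance between any of jar_a, jar_b, jar_c, jar_d and place4 below 0.009 m and contact force between each of jar_a, jar_b, jar_c, jar_d and the fingers below 0.1 N and angle between each of jar_a, jar_b, jar_c, jar_d's own z axis and vertical below 0.1 rad and height (world z) of carrier below 0.01 m), for 0.2 s.
2. the full carrier is in the air, level (distance between any of jar_a, jar_b, jar_c, jar_d and place1 below 0.009 m and distance between any of jar_a, jar_b, jar_c, jar_d and place2 below 0.009 m and distance between any of jar_a, jar_b, jar_c, jar_d and place3 below 0.009 m and distance between any of jar_a, jar_b, jar_c, jar_d and place4 below 0.009 m and height (world z) of carrier above 0.11 m and angle between carrier's own z axis and vertical below 0.14 rad), for 0.2 s.
At the end, for the whole second after the job is handed in: Carrier held by its handle (grasp point within 35 mm of the grip block), underside 11 to 20 cm up, tilt < 6 degrees, < 2 cm/s and < 0.1 rad/s; each well holds an upright jar (within 9 mm of the well centre, tilt < 0.15 rad); fingers touch no jar, bystanders do not touch the carrier (distance between any of jar_a, jar_b, jar_c, jar_d and place1 below 0.009 m and distance between any of jar_a, jar_b, jar_c, jar_d and place2 below 0.009 m and distance between any of jar_a, jar_b, jar_c, jar_d and place3 below 0.009 m and distance between any of jar_a, jar_b, jar_c, jar_d and place4 below 0.009 m and height (world z) of carrier between 0.11 and 0.2 m and angle between carrier's own z axis and vertical below 0.105 rad and linear speed of carrier below 0.02 m/s and angular speed of carrier below 0.1 rad/s and contact force between carrier and the fingers above 2 N and distance between the grasp point and handle below 0.035 m and angle between each of jar_a, jar_b, jar_c, jar_d's own z axis and vertical below 0.15 rad and contact force between each of jar_a, jar_b, jar_c, jar_d and the fingers below 0.1 N and contact force between carrier and beaker below 0.1 N and contact force between carrier and timer below 0.1 N and contact force between carrier and dish below 0.1 N); the arm keeps its last pose, push and grip.
It fails at once if a jar is tipped by more than about 35 degrees (angle between any of jar_a, jar_b, jar_c, jar_d's own z axis and vertical above 0.6 rad).
It fails at once if the carrier is tipped by more than about 20 degrees (angle between carrier's own z axis and vertical above 0.35 rad).
It fails at once if the beaker, timer or dish is moved by more than 3 cm (distance of any of beaker, timer, dish from where it was at the start of the episode above 0.03 m).
It also fails if it takes over 72 s, if anything falls off the work surface, if the arm or the gripper's body presses on something with over 40 N, if the wrist force passes 120 N, or if a joint passes its speed limit or range.

ROBOT

A 6-joint arm with a two-finger parallel gripper is mounted at the origin on a cart in front of the work surface, level with it; the furniture and walls round the work are solid. World frame = base frame: x ahead of the robot, y to its left, z up, the work surface at z = 0. Lengths are in m, angles in rad, forces in N, time in s.
With the tool pointing down it reaches from about 0.375 to 0.9 m from the base axis. Payload 3.1 kg.
Tool frame: the origin (TCP) lies where the fingers leave the gripper's body, on its centre line; the fingertips stand 73 mm ahead of it and the grasp point (between the pads) lies 54 mm ahead of it; z points along the fingers, y is the line along which they close (so a half turn about z gives the same grasp; the last joint's range is limited). The gripper opens to 85 mm and grips with 20 to 120 N. Pads are 22 mm wide; open, the fingers measure 114 mm over their backs; the gripper's body (76 mm by 85 mm) begins 54 mm behind the grasp point. The pads swing forward as they close: fully open they stand 13 mm farther back than shut.
Start: joints at [0.969, 0.527, 1.433, -0, 1.181, -0.178], TCP at [0.257, 0.57, 0.304] pointing down, gripper open.
Joint ranges: [-3.08, 3.08], [-0.75, 2.2], [0.22, 2.44], [-1.43, 4.57], [0, 2.65], [-2.85, 2.85]. Speed limits (rad/s): [2.79, 2.79, 3.14, 3.14, 3.14, 3.14].

INTERFACE

Orientations are given as a unit quaternion [x, y, z, w].
In Python, from station import manip gives the robot as it stands.
- The arm moves only by the shell command python3 -m crank 'ROWS' [FORCE]. ROWS is JSON, a list of rows, each an object with "dp": the shift along the tool's x, y, z normalised to -1 to 1, where 1 is 50 cm, a list of three; "delta_rot": the turn, a rotation vector about the tool's x, y, z normalised to -1 to 1, where 1 is 2 pi rad, a list of three; "fingers": the opening, from -1 (shut) to 1 (fully open). A call has 1 to 12 rows; each row shifts and turns the commanded pose from where the row before left it, along the tool's axes as they then stand; what a row does not reach is not made up. A row lasts 1/12 s, in which the tool goes at most 41.7 mm and 7.16 degrees, less where a joint would pass 70% of its speed; a pose out of reach is approached as far as the arm can. A call with a number of a shift or a turn outside -1 to 1 is refused whole. A call with a gripper value outside its range is refused whole. The fingers move at their own pace and stop on an object; FORCE is the grip in N (left out, the last holds). Time passes only in rows, so rows that do not move let the fingers close. It gives the time, the measured TCP pose, the force, the opening and the grip force at its end, in the units of the state.
- manip.sense(): the state, without advancing time (a new reading comes with each control period).
- manip.snapshot(name): name is "scene" or "top"; returns (picture, depth): 420x560x3 uint8, red, green, blue; 420x560 float32, m along the optical axis (not along the pixel's ray), 0 where there is no reading.
- manip.camera_model(name): a dict with "fx", "fy", "cx", "cy" (pixels), "origin" and "attitude" of the camera in the world. Camera axes: x right, y up, looking along -z (the intrinsics and any distortion apply to the point x, -y, -z); pixel columns grow to the right and rows downward; lengths in m; the calibration is good to about 2 mm. A picture is of the moment at which its call begins. camera_model takes no time and is no camera call.
- manip.sign_off(): hands the job in; it is judged then, once.
The state is a dict: "t": time; "q": joint angles; "qd": joint speeds; "tau": joint torques, N m; "tcp_pos": TCP position; "tool_rot": TCP orientation; "force": force on the tool from outside, world axes, zero at the start; "ft_torque": the same for the moment, N m; "finger_gap": opening from 0.0 (shut) to 1.0 (fully open); "gripper_force": force on a finger pad.
Only numpy, scipy, OpenCV 4.12 (cv2) and the standard library are available. Lean on these libraries where they do the work, as an engineer would, in place of code of your own. Each camera call takes 0.05 s, during which the arm holds its last target. There are 200 camera calls.

## Working session

There is one attempt and no reset: what is moved stays moved. The work goes in short steps, Python scripts to look and compute and a shell command to move; the robot and the scene stay as the last step left them, time stands still between calls to the robot, and variables do not carry over. Pictures are saved under pics/ and viewed, at most 10 in all, crops included, and the job is handed in when it is done.

```bash
mkdir -p pics; ls; cat > h.py <<'E'
import numpy as np, cv2
from station import manip
from scipy.spatial.transform import Rotation as R
def cam(n):
    m=manip.camera_model(n); a=np.array(m["attitude"],float)
    Rm=R.from_quat(a).as_matrix() if a.size==4 else a.reshape(3,3)
    return m,Rm,np.array(m["origin"])
def cloud(n,d):
    m,Rm,o=cam(n); v,u=np.mgrid[:d.shape[0],:d.shape[1]]
    P=np.stack([(u-m["cx"])/m["fx"]*d,-(v-m["cy"])/m["fy"]*d,-d],-1)
    W=P@Rm.T+o; W[d<=0]=np.nan; return W
E
python3 - <<'E'
from h import *
for n in("top","scene"):
    p,d=manip.snapshot(n); cv2.imwrite(f"pics/{n}0.png",p[...,::-1]); np.save(f"{n}0.npy",d); print(manip.camera_model(n))
print(manip.sense())
E
```

```text
pics
{'fx': 539.7834431548783, 'fy': 539.7834431548783, 'cx': 275.6320529929806, 'cy': 214.65016823354262, 'origin': array([ 0.46689451, -0.01280531,  1.39334569]), 'attitude': array([ 0.03194738, -0.03545777, -0.70251114,  0.71007057])}
{'fx': 389.410452864505, 'fy': 389.410452864505, 'cx': 281.7768674692437, 'cy': 210.65022717577142, 'origin': array([-0.04703176, -0.50436291,  0.69200477]), 'attitude': array([ 0.40889814, -0.19979995, -0.38512511,  0.80284552])}
{'t': 0.1, 'q': array([ 9.68499904e-01,  5.28375924e-01,  1.43380591e+00,  1.07349333e-05,
        1.18140869e+00, -1.78509518e-01]), 'qd': array([-0.00032773, -0.00072959, -0.00176918,  0.0005171 ,  0.0003484 ,
        0.002932  ]), 'tau': array([-5.18874131e-04, -4.43305349e+01, -1.78587037e+01, -2.69235761e-04,
        3.88758257e-03,  4.11789813e-06]), 'tcp_pos': array([0.25668708, 0.56928712, 0.30301957]), 'tool_rot': array([ 2.10313272e-01,  9.77633535e-01, -9.21879453e-04, -3.84744915e-04]), 'force': array([ 0.2620969 , -0.16827711, -0.23260398]), 'ft_torque': array([-0.07064568, -0.01653036,  0.00892749]), 'gripper_force': 0.0, 'finger_gap': 1.0006723096324879}
```

View pics/top0.png

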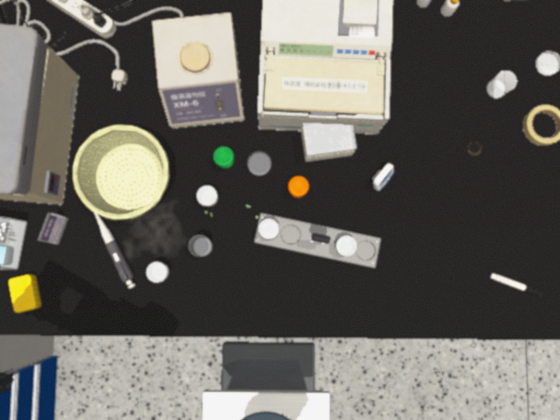

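View pics/scene0.png

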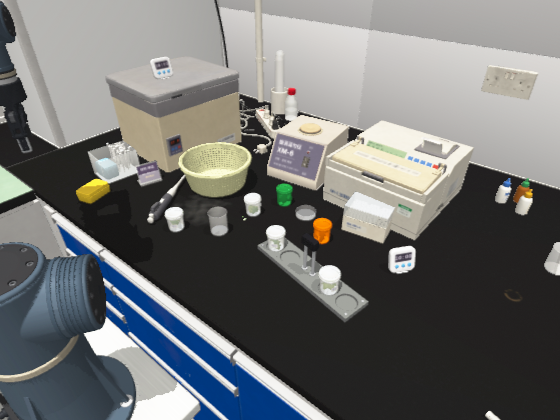

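Top view: white-capped jars on the worktop at (207,196) and (157,272). Carrier jars are at (268,228) and (346,245), and the empty wells at (291,234) and (367,250). The handle is at (320,238). The green (223,157) and orange (298,187) jars are look-alikes, the beaker is at (200,245), the dish at (259,163) and the timer at (384,177). The scene view agrees: the loose white jars are at (176,219) and (253,204). Next I'll measure and confirm with a crop.

```bash
cat >> h.py <<'E'
def ray(n,u,v,z):
    m,Rm,o=cam(n); d=Rm@np.array([(u-m["cx"])/m["fx"],-(v-m["cy"])/m["fy"],-1.]); return o+d*(z-o[2])/d[2]
def blob(n,p,mask,u,v,r):
    M=np.zeros(mask.shape,np.uint8); M[v-r:v+r+1,u-r:u+r+1]=mask[v-r:v+r+1,u-r:u+r+1]
    k,l,s,c=cv2.connectedComponentsWithStats(M,connectivity=8); i=1+np.argmax(s[1:,4])
    c=cv2.findContours((l==i).astype(np.uint8),0,2)[0][0]
    return c,s[i,4]
E
python3 - <<'E'
from h import *
p,d=manip.snapshot("top"); W=cloud("top",d); p=p.astype(int)
bright=(p.min(2)>120)
for nm,u,v,z in [("loose1",207,196,.057),("loose2",157,272,.057),("w1",268,228,.062),("w3",346,245,.062)]:
    mk=bright&(abs(W[...,2]-z)<.012)
    c,a=blob("top",p,mk,u,v,15); (x,y),r=cv2.minEnclosingCircle(c); P=ray("top",x,y,z)
    M=cv2.moments(c); P2=ray("top",M['m10']/M['m00'],M['m01']/M['m00'],z)
    print(nm,a,(x,y),"r mm",r*(1.393-z)/.5398, P.round(4),P2.round(4),"z",np.nanmedian(W[v-3:v+4,u-3:u+4,2]).round(4))
# carrier plate
Z=W[...,2]; mk=(abs(Z-.0125)<.012)&(p.min(2)>75); 
c,a=blob("top",p,mk,318,240,70); rc=cv2.minAreaRect(c); b=cv2.boxPoints(rc); print("rect",rc,a)
B=np.array([ray("top",*q,.012) for q in b]); print(B.round(4), B.mean(0), [np.linalg.norm(B[i]-B[i-1]) for i in range(4)])
mk=(abs(Z-.118)<.012); mk[:215]=0; mk[262:]=0; mk[:,:295]=0;mk[:,345:]=0
c,a=blob("top",p,mk,320,238,22); rc=cv2.minAreaRect(c); print("handle",rc,ray("top",*rc[0],.118),np.nanmedian(Z[mk]))
for nm,u,v in [("beaker",200,245),("dish",259,163),("timer",384,177),("orange",298,187),("green",223,157)]:
    print(nm,ray("top",u,v,.06 if nm!="dish" else .015).round(3))
# obstacle heights
for nm,s in [("basket",np.s_[125:220,72:170]),("box",np.s_[115:160,300:357]),("pen",np.s_[215:290,95:135])]: print(nm,np.nanmax(Z[s]))
o=cv2.resize(p[140:300,130:400].astype(np.uint8)[...,::-1],None,fx=2.9,fy=2.9,interpolation=2)
cv2.imwrite("pics/crop.png",o)
E
```

```text
loose1 311 (206.45574951171875, 195.10177612304688) r mm 24.630115646130516 [0.6418 0.1542 0.057 ] [0.6418 0.1543 0.057 ] z 0.0563
loose2 328 (156.10256958007812, 271.44873046875) r mm 25.297084976541157 [0.4512 0.2737 0.057 ] [0.4513 0.2737 0.057 ] z 0.056
w1 317 (268.29998779296875, 228.3000030517578) r mm 24.827103561805593 [ 0.5602 -0.001   0.062 ] [ 0.5601 -0.0012  0.062 ] z 0.0615
w3 320 (345.70001220703125, 245.3000030517578) r mm 24.82704947727086 [ 0.5202 -0.1923  0.062 ] [ 0.5203 -0.1923  0.062 ] z 0.0617
rect ((317.30316162109375, 239.9279327392578), (124.71004486083984, 31.688859939575195), 11.976131439208984) 2969
[[ 0.5269  0.0381  0.012 ]
 [ 0.6068  0.0224  0.012 ]
 [ 0.5435 -0.2912  0.012 ]
 [ 0.4643 -0.2737  0.012 ]] [ 0.53537783 -0.12611105  0.012     ] [np.float64(0.31807075617693), np.float64(0.08140664567861895), np.float64(0.3198345862277486), np.float64(0.0811485322051504)]
handle ((320.2823791503906, 237.72940063476562), (18.439088821411133, 7.809497356414795), 12.52880859375) [ 0.53524802 -0.12466762  0.118     ] 0.11766224342091824
beaker [0.517 0.167 0.06 ]
dish [0.733 0.025 0.015]
timer [ 0.692 -0.289  0.06 ]
orange [ 0.664 -0.074  0.06 ]
green [0.738 0.115 0.06 ]
basket 0.1038775122581963
box 0.15792340829101148
pen 0.10206627244512378
```

View pics/crop.png

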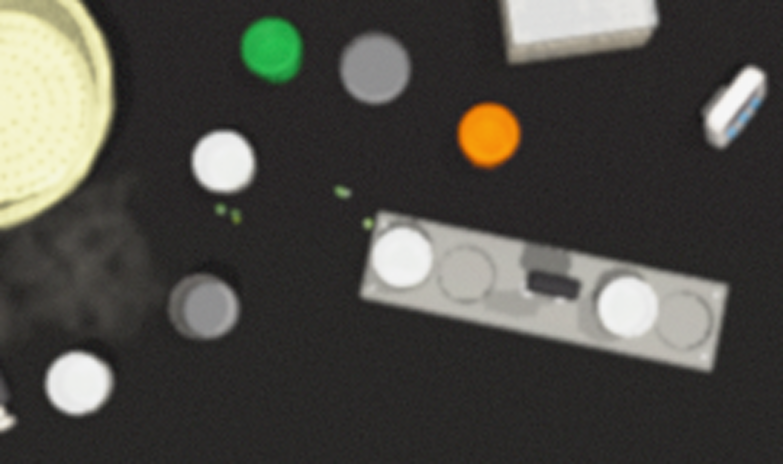

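The crop confirms two loose, white-capped clear jars, which fit the description. The green and orange ones are the look-alikes to leave alone. Carrier yaw is -11.8°, and its centre of about (0.535,-0.125) is consistent across the jars, plate and handle. First I'll turn the tool so that tool y = carrier x, which makes tool x = carrier y.

```bash
cat > go.py <<'E'
# usage: go.py x y z [yaw_deg] -> total normalised shift/turn in tool axes from measured pose
import sys; from h import *
s=manip.sense(); T=R.from_quat(s["tool_rot"]); a=list(map(float,sys.argv[1:]))
print("t",round(s["t"],2),"tcp",s["tcp_pos"].round(4),"F",s["force"].round(1),"gap",round(s["finger_gap"],3),"gf",round(s["gripper_force"],1))
yw=np.radians(a[3] if len(a)>3 else -11.8)
G=R.from_matrix(np.array([[-np.sin(yw),np.cos(yw),0],[np.cos(yw),np.sin(yw),0],[0,0,-1]]).T)
print("turn",((T.inv()*G).as_rotvec()/2/np.pi).round(5)," shift(after turn)",(G.inv().apply(np.array(a[:3])-s["tcp_pos"])/.5).round(4))
E
python3 go.py .4512 .2737 .25
python3 -m crank '[{"dp":[0,0,0],"delta_rot":[0,0,0.0195],"fingers":1},{"dp":[0,0,0],"delta_rot":[0,0,0.0195],"fingers":1},{"dp":[0,0,0],"delta_rot":[0,0,0.0195],"fingers":1},{"dp":[0,0,0],"delta_rot":[0,0,0.0195],"fingers":1},{"dp":[0,0,0],"delta_rot":[0,0,0.0195],"fingers":1},{"dp":[0,0,0],"delta_rot":[0,0,0.0195],"fingers":1},{"dp":[0,0,0],"delta_rot":[0,0,0.0195],"fingers":1},{"dp":[0,0,0],"delta_rot":[0,0,0.0195],"fingers":1},{"dp":[0,0,0],"delta_rot":[0,0,0.0195],"fingers":1},{"dp":[0,0,0],"delta_rot":[0,0,0.0195],"fingers":1},{"dp":[0,0,0],"delta_rot":[0,0,0.0195],"fingers":1},{"dp":[0,0,0],"delta_rot":[0,0,0],"fingers":1}]' 40
python3 go.py .4512 .2737 .25
```

```text
t 0.15 tcp [0.2568 0.5694 0.3032] F [-0.1 -0.5 -0.4] gap 0.997 gf 0.0
turn [-2.5000e-04  1.3000e-04  2.1533e-01]  shift(after turn) [-0.4993  0.5016  0.1063]
t: 1.15
tcp_pos: [0.2568, 0.5695, 0.3035]
tool_rot: [0.775, 0.632, -0.0, 0.0]
force: [-0.3, -0.6, 0.3]
finger_gap: 0.999
gripper_force: 0.0
t 1.15 tcp [0.2568 0.5695 0.3035] F [-0.3 -0.6  0.3] gap 0.999 gf 0.0
turn [-6.0e-05  1.3e-04  5.1e-04]  shift(after turn) [-0.4996  0.5015  0.107 ]
```

```bash
python3 -m crank '[{"dp":[-0.0454,0.0456,0],"delta_rot":[0,0,0.0005],"fingers":1},{"dp":[-0.0454,0.0456,0],"delta_rot":[0,0,0],"fingers":1},{"dp":[-0.0454,0.0456,0],"delta_rot":[0,0,0],"fingers":1},{"dp":[-0.0454,0.0456,0.01],"delta_rot":[0,0,0],"fingers":1},{"dp":[-0.0454,0.0456,0.015],"delta_rot":[0,0,0],"fingers":1},{"dp":[-0.0454,0.0456,0.015],"delta_rot":[0,0,0],"fingers":1},{"dp":[-0.0454,0.0456,0.015],"delta_rot":[0,0,0],"fingers":1},{"dp":[-0.0454,0.0456,0.015],"delta_rot":[0,0,0],"fingers":1},{"dp":[-0.0454,0.0456,0.015],"delta_rot":[0,0,0],"fingers":1},{"dp":[-0.0454,0.0456,0.015],"delta_rot":[0,0,0],"fingers":1},{"dp":[-0.0454,0.0456,0.007],"delta_rot":[0,0,0],"fingers":1},{"dp":[0,0,0],"delta_rot":[0,0,0],"fingers":1}]'
python3 go.py .4512 .2737 .086
python3 - <<'E'
from h import *
print(manip.sense()["q"].round(3))
p,d=manip.snapshot("scene"); cv2.imwrite("pics/s1.png",p[...,::-1])
E
```

```text
t: 2.15
tcp_pos: [0.4552, 0.2705, 0.2496]
tool_rot: [0.776, 0.631, -0.0, 0.001]
force: [-0.0, -0.1, 0.3]
finger_gap: 1.0
gripper_force: 0.0
t 2.15 tcp [0.4552 0.2705 0.2496] F [-0.  -0.1  0.3] gap 1.0 gf 0.0
turn [1.8e-04 2.7e-04 5.0e-05]  shift(after turn) [ 0.0047 -0.0091  0.3272]
[ 0.326  0.475  1.727 -0.003  0.939  0.533]
```

View pics/s1.png

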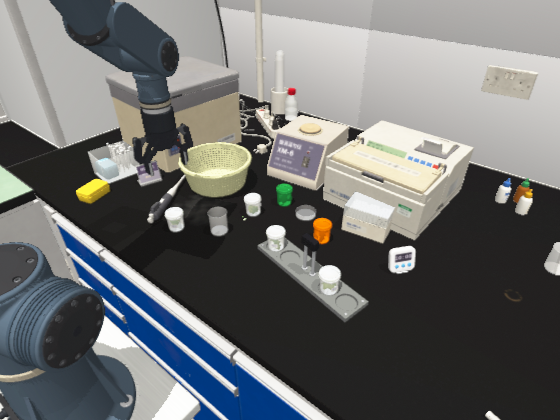

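The scene view shows the gripper above the loose jar at (176,219). There's a small offset, which may still be settling, so I'll settle, then descend partway and re-check.

```bash
python3 -m crank '[{"dp":[0,0,0.04],"delta_rot":[0,0,0],"fingers":1},{"dp":[0,0,0.04],"delta_rot":[0,0,0],"fingers":1},{"dp":[0,0,0.04],"delta_rot":[0,0,0],"fingers":1},{"dp":[0,0,0.04],"delta_rot":[0,0,0],"fingers":1},{"dp":[0,0,0],"delta_rot":[0,0,0],"fingers":1},{"dp":[0,0,0],"delta_rot":[0,0,0],"fingers":1},{"dp":[0,0,0],"delta_rot":[0,0,0],"fingers":1}]' >/dev/null
python3 go.py .4512 .2737 .086
```

```text
t 2.78 tcp [0.4522 0.2752 0.1712] F [0.4 0.  0.1] gap 1.001 gf 0.0
turn [ 0.00016 -0.00012  0.00062]  shift(after turn) [-0.0035 -0.0014  0.1705]
```

```bash
python3 -m crank '[{"dp":[-0.0035,-0.0014,0],"delta_rot":[0,0,0],"fingers":1},{"dp":[0,0,0.034],"delta_rot":[0,0,0],"fingers":1},{"dp":[0,0,0.034],"delta_rot":[0,0,0],"fingers":1},{"dp":[0,0,0.034],"delta_rot":[0,0,0],"fingers":1},{"dp":[0,0,0.034],"delta_rot":[0,0,0],"fingers":1},{"dp":[0,0,0.024],"delta_rot":[0,0,0],"fingers":1},{"dp":[0,0,0.01],"delta_rot":[0,0,0],"fingers":1},{"dp":[0,0,0],"delta_rot":[0,0,0],"fingers":1},{"dp":[0,0,0],"delta_rot":[0,0,0],"fingers":1},{"dp":[0,0,0],"delta_rot":[0,0,0],"fingers":1}]' >/dev/null
python3 go.py .4512 .2737 .086
python3 -m crank '[{"dp":[0,0,0],"delta_rot":[0,0,0],"fingers":0.3},{"dp":[0,0,0],"delta_rot":[0,0,0],"fingers":0.2},{"dp":[0,0,0],"delta_rot":[0,0,0],"fingers":0.1},{"dp":[0,0,0],"delta_rot":[0,0,0],"fingers":0},{"dp":[0,0,0],"delta_rot":[0,0,0],"fingers":-0.2},{"dp":[0,0,0],"delta_rot":[0,0,0],"fingers":-1},{"dp":[0,0,0],"delta_rot":[0,0,0],"fingers":-1},{"dp":[0,0,0],"delta_rot":[0,0,0],"fingers":-1},{"dp":[0,0,0],"delta_rot":[0,0,0],"fingers":-1},{"dp":[0,0,0],"delta_rot":[0,0,0],"fingers":-1}]' 30
python3 go.py .4512 .2737 .25
```

```text
t 3.62 tcp [0.4517 0.2731 0.0865] F [-0.4  1.2 -0.9] gap 1.0 gf 0.0
turn [ 0.00029 -0.00017  0.00035]  shift(after turn) [ 0.0009 -0.0012  0.001 ]
t: 4.45
tcp_pos: [0.4513, 0.2731, 0.0861]
tool_rot: [0.775, 0.631, 0.0, 0.0]
force: [-0.7, 0.1, 6.0]
finger_gap: 0.554
gripper_force: 30.1
t 4.45 tcp [0.4513 0.2731 0.0861] F [-0.7  0.1  6. ] gap 0.554 gf 30.1
turn [ 1.3e-04 -9.0e-05  3.4e-04]  shift(after turn) [ 0.0012 -0.0004 -0.3278]
```

```bash
python3 -m crank '[{"dp":[0,0,-0.01],"delta_rot":[0,0,0],"fingers":-1},{"dp":[0,0,-0.03],"delta_rot":[0,0,0],"fingers":-1},{"dp":[0,0,-0.04],"delta_rot":[0,0,0],"fingers":-1},{"dp":[0,0,-0.05],"delta_rot":[0,0,0],"fingers":-1},{"dp":[0,0,-0.05],"delta_rot":[0,0,0],"fingers":-1},{"dp":[0,0,-0.05],"delta_rot":[0,0,0],"fingers":-1},{"dp":[0,0,-0.05],"delta_rot":[0,0,0],"fingers":-1},{"dp":[0,0,-0.03],"delta_rot":[0,0,0],"fingers":-1},{"dp":[0,0,-0.018],"delta_rot":[0,0,0],"fingers":-1},{"dp":[0,0,0],"delta_rot":[0,0,0],"fingers":-1},{"dp":[0,0,0],"delta_rot":[0,0,0],"fingers":-1}]'
python3 go.py .5493 -.0563 .25
```

```text
t: 5.37
tcp_pos: [0.4508, 0.2727, 0.2493]
tool_rot: [0.775, 0.631, -0.0, -0.0]
force: [0.3, -0.3, -0.2]
finger_gap: 0.555
gripper_force: 30.9
t 5.37 tcp [0.4508 0.2727 0.2493] F [ 0.3 -0.3 -0.2] gap 0.555 gf 30.9
turn [-3.0e-05  2.0e-05  3.3e-04]  shift(after turn) [-0.6039  0.3275 -0.0015]
```

```bash
python3 -m crank '[{"dp":[-0.02,0.011,0],"delta_rot":[0,0,0.0003],"fingers":-1},{"dp":[-0.04,0.0215,0],"delta_rot":[0,0,0],"fingers":-1},{"dp":[-0.06,0.0325,0],"delta_rot":[0,0,0],"fingers":-1},{"dp":[-0.065,0.0355,0],"delta_rot":[0,0,0],"fingers":-1},{"dp":[-0.065,0.0355,0],"delta_rot":[0,0,0],"fingers":-1},{"dp":[-0.065,0.0355,0],"delta_rot":[0,0,0],"fingers":-1},{"dp":[-0.065,0.0355,0],"delta_rot":[0,0,0],"fingers":-1},{"dp":[-0.065,0.0355,0],"delta_rot":[0,0,0],"fingers":-1},{"dp":[-0.065,0.0355,0],"delta_rot":[0,0,0],"fingers":-1},{"dp":[-0.05,0.0275,0],"delta_rot":[0,0,0],"fingers":-1},{"dp":[-0.03,0.0155,0],"delta_rot":[0,0,0],"fingers":-1},{"dp":[-0.0139,0.0065,0],"delta_rot":[0,0,0],"fingers":-1}]' >/dev/null
python3 -m crank '[{"dp":[0,0,0],"delta_rot":[0,0,0],"fingers":-1},{"dp":[0,0,0],"delta_rot":[0,0,0],"fingers":-1},{"dp":[0,0,0],"delta_rot":[0,0,0],"fingers":-1},{"dp":[0,0,0],"delta_rot":[0,0,0],"fingers":-1}]' >/dev/null
python3 go.py .5493 -.0563 .25
python3 - <<'E'
from h import *
p,d=manip.snapshot("scene"); cv2.imwrite("pics/s2.png",cv2.resize(p[100:340,180:400,::-1],None,fx=2.5,fy=2.5))
E
```

```text
t 6.7 tcp [ 0.549  -0.0547  0.2491] F [-0.3 -0.7 -1.3] gap 0.546 gf 30.9
turn [-2.4e-04 -6.0e-05  3.1e-04]  shift(after turn) [-0.003   0.0013 -0.0018]
```

View pics/s2.png

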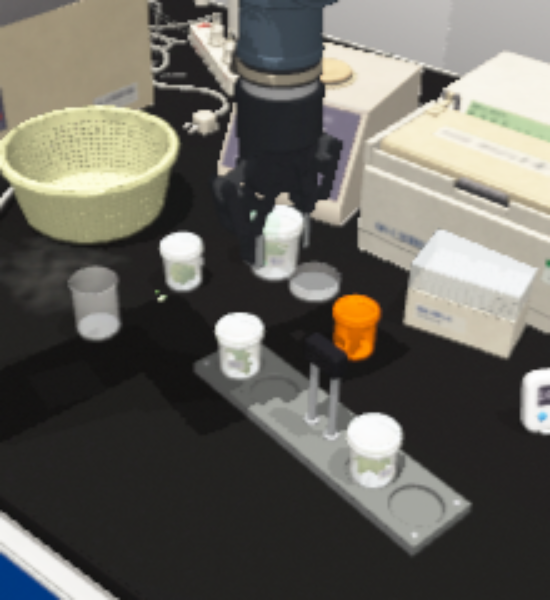

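The jar hangs upright in the gripper at crop (278,240), and the empty well is at (272,385). Descending to just above the plate.

```bash
python3 -m crank '[{"dp":[-0.003,0.0013,0.01],"delta_rot":[0,0,0.0003],"fingers":-1},{"dp":[0,0,0.04],"delta_rot":[0,0,0],"fingers":-1},{"dp":[0,0,0.05],"delta_rot":[0,0,0],"fingers":-1},{"dp":[0,0,0.05],"delta_rot":[0,0,0],"fingers":-1},{"dp":[0,0,0.05],"delta_rot":[0,0,0],"fingers":-1},{"dp":[0,0,0.04],"delta_rot":[0,0,0],"fingers":-1},{"dp":[0,0,0.03],"delta_rot":[0,0,0],"fingers":-1},{"dp":[0,0,0.016],"delta_rot":[0,0,0],"fingers":-1},{"dp":[0,0,0],"delta_rot":[0,0,0],"fingers":-1},{"dp":[0,0,0],"delta_rot":[0,0,0],"fingers":-1},{"dp":[0,0,0],"delta_rot":[0,0,0],"fingers":-1},{"dp":[0,0,0],"delta_rot":[0,0,0],"fingers":-1}]' >/dev/null
python3 go.py .5493 -.0563 .091
python3 - <<'E'
from h import *
p,d=manip.snapshot("scene"); cv2.imwrite("pics/s3.png",cv2.resize(p[200:320,230:380,::-1],None,fx=4,fy=4,interpolation=2))
E
```

```text
t 7.75 tcp [ 0.5507 -0.0579  0.1076] F [-0.6 -0.6  0.3] gap 0.554 gf 30.9
turn [ 3.9e-04  4.0e-05 -2.4e-04]  shift(after turn) [ 0.0024 -0.0035  0.0331]
```

View pics/s3.png

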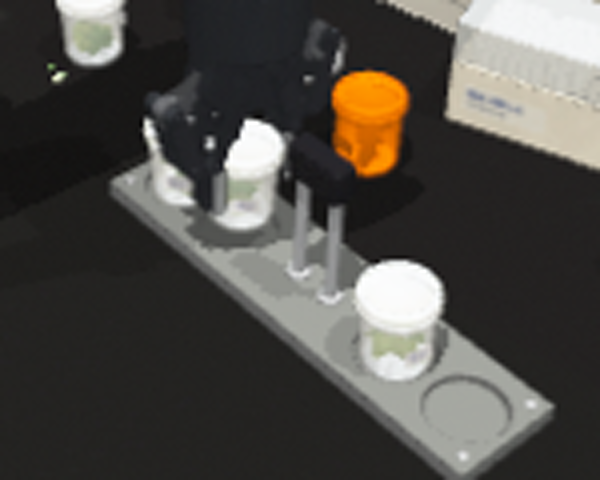

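The held jar hovers just above well 2 at crop (245,175), clear of jar 1 and the handle. I'll fine-correct and lower.

```bash
python3 -m crank '[{"dp":[0.002,-0.003,0],"delta_rot":[0,0,0],"fingers":-1},{"dp":[0,0,0.004],"delta_rot":[0,0,0],"fingers":-1},{"dp":[0,0,0.004],"delta_rot":[0,0,0],"fingers":-1},{"dp":[0,0,0.004],"delta_rot":[0,0,0],"fingers":-1},{"dp":[0,0,0.004],"delta_rot":[0,0,0],"fingers":-1},{"dp":[0,0,0],"delta_rot":[0,0,0],"fingers":-1},{"dp":[0,0,0],"delta_rot":[0,0,0],"fingers":-1}]' >/dev/null
python3 go.py .5493 -.0563 .091
python3 -m crank '[{"dp":[0,0,0.004],"delta_rot":[0,0,0],"fingers":-1},{"dp":[0,0,0.003],"delta_rot":[0,0,0],"fingers":-1},{"dp":[0,0,0],"delta_rot":[0,0,0],"fingers":-1},{"dp":[0,0,0],"delta_rot":[0,0,0],"fingers":-1}]' >/dev/null
python3 go.py .5493 -.0563 .091
```

```text
t 8.38 tcp [ 0.5486 -0.0565  0.0981] F [ 0.5  0.4 -0.4] gap 0.548 gf 30.9
turn [-9.0e-05 -1.0e-05 -2.8e-04]  shift(after turn) [0.0006 0.0012 0.0142]
t 8.72 tcp [ 0.5487 -0.0565  0.0948] F [-0.4 -0.4 -0.7] gap 0.551 gf 30.9
turn [-3.0e-05 -0.0e+00 -2.7e-04]  shift(after turn) [0.0006 0.0011 0.0076]
```

```bash
python3 -m crank '[{"dp":[0,0,0.003],"delta_rot":[0,0,0],"fingers":-1},{"dp":[0,0,0.003],"delta_rot":[0,0,0],"fingers":-1},{"dp":[0,0,0.001],"delta_rot":[0,0,0],"fingers":-1},{"dp":[0,0,0],"delta_rot":[0,0,0],"fingers":-1},{"dp":[0,0,0],"delta_rot":[0,0,0],"fingers":-1}]' >/dev/null
python3 go.py .5493 -.0563 .091
```

```text
t 9.13 tcp [ 0.5487 -0.0565  0.0914] F [-0.3 -0.4  0.3] gap 0.545 gf 30.9
turn [-1.0e-05  0.0e+00 -2.7e-04]  shift(after turn) [0.0006 0.001  0.0007]
```

```bash
python3 -m crank '[{"dp":[0,0,0.0016],"delta_rot":[0,0,0],"fingers":-1},{"dp":[0,0,0],"delta_rot":[0,0,0],"fingers":-1},{"dp":[0,0,0],"delta_rot":[0,0,0],"fingers":-1}]'
python3 -m crank '[{"dp":[0,0,0],"delta_rot":[0,0,0],"fingers":0.2},{"dp":[0,0,0],"delta_rot":[0,0,0],"fingers":0.4},{"dp":[0,0,0],"delta_rot":[0,0,0],"fingers":0.7},{"dp":[0,0,0],"delta_rot":[0,0,0],"fingers":1},{"dp":[0,0,0],"delta_rot":[0,0,0],"fingers":1},{"dp":[0,0,0],"delta_rot":[0,0,0],"fingers":1},{"dp":[0,0,0],"delta_rot":[0,0,0],"fingers":1},{"dp":[0,0,0],"delta_rot":[0,0,0],"fingers":1}]'
```

```text
t: 9.38
tcp_pos: [0.5488, -0.0565, 0.0911]
tool_rot: [0.777, 0.63, 0.0, 0.0]
force: [-0.9, -0.9, 5.9]
finger_gap: 0.553
gripper_force: 31.0
t: 10.05
tcp_pos: [0.5487, -0.0565, 0.0906]
tool_rot: [0.777, 0.63, -0.0, -0.0]
force: [0.2, -0.1, -0.3]
finger_gap: 0.995
gripper_force: 0.0
```

Seated: contact at 5.9 N exactly at the well-floor height. I'll lift to 0.25 and go to the second jar at (0.6418, 0.1542).

```bash
python3 -m crank '[{"dp":[0,0,-0.02],"delta_rot":[0,0,0],"fingers":1},{"dp":[0,0,-0.04],"delta_rot":[0,0,0],"fingers":1},{"dp":[0,0,-0.06],"delta_rot":[0,0,0],"fingers":1},{"dp":[0,0,-0.06],"delta_rot":[0,0,0],"fingers":1},{"dp":[0,0,-0.06],"delta_rot":[0,0,0],"fingers":1},{"dp":[0,0,-0.05],"delta_rot":[0,0,0],"fingers":1},{"dp":[0,0,-0.03],"delta_rot":[0,0,0],"fingers":1},{"dp":[0,0,0],"delta_rot":[0,0,0],"fingers":1},{"dp":[0,0,0],"delta_rot":[0,0,0],"fingers":1}]' >/dev/null
python3 go.py .6418 .1542 .25
```

```text
t 10.8 tcp [ 0.5489 -0.0565  0.2519] F [ 0.2  0.  -0.8] gap 0.997 gf 0.0
turn [ 4.2e-04  5.0e-05 -2.6e-04]  shift(after turn) [0.4504 0.0957 0.0038]
```

```bash
python3 -m crank '[{"dp":[0.02,0.004,0],"delta_rot":[0,0,-0.0003],"fingers":1},{"dp":[0.04,0.009,0],"delta_rot":[0,0,0],"fingers":1},{"dp":[0.06,0.013,0],"delta_rot":[0,0,0],"fingers":1},{"dp":[0.065,0.014,0],"delta_rot":[0,0,0],"fingers":1},{"dp":[0.065,0.014,0],"delta_rot":[0,0,0],"fingers":1},{"dp":[0.065,0.014,0],"delta_rot":[0,0,0],"fingers":1},{"dp":[0.06,0.013,0],"delta_rot":[0,0,0],"fingers":1},{"dp":[0.045,0.01,0],"delta_rot":[0,0,0],"fingers":1},{"dp":[0.03,0.0047,0],"delta_rot":[0,0,0],"fingers":1},{"dp":[0,0,0.04],"delta_rot":[0,0,0],"fingers":1},{"dp":[0,0,0.06],"delta_rot":[0,0,0],"fingers":1},{"dp":[0,0,0.06],"delta_rot":[0,0,0],"fingers":1}]' >/dev/null
python3 -m crank '[{"dp":[0,0,0],"delta_rot":[0,0,0],"fingers":1},{"dp":[0,0,0],"delta_rot":[0,0,0],"fingers":1},{"dp":[0,0,0],"delta_rot":[0,0,0],"fingers":1},{"dp":[0,0,0],"delta_rot":[0,0,0],"fingers":1}]' >/dev/null
python3 go.py .6418 .1542 .086
```

```text
t 12.13 tcp [0.6427 0.1539 0.1724] F [-0.2  0.2  0.8] gap 1.0 gf 0.0
turn [ 5.1e-04 -1.4e-04 -3.0e-05]  shift(after turn) [ 1.000e-04 -2.000e-03  1.729e-01]
```

```bash
python3 -m crank '[{"dp":[0,-0.002,0],"delta_rot":[0,0,0],"fingers":1},{"dp":[0,0,0.034],"delta_rot":[0,0,0],"fingers":1},{"dp":[0,0,0.034],"delta_rot":[0,0,0],"fingers":1},{"dp":[0,0,0.034],"delta_rot":[0,0,0],"fingers":1},{"dp":[0,0,0.034],"delta_rot":[0,0,0],"fingers":1},{"dp":[0,0,0.024],"delta_rot":[0,0,0],"fingers":1},{"dp":[0,0,0.012],"delta_rot":[0,0,0],"fingers":1},{"dp":[0,0,0],"delta_rot":[0,0,0],"fingers":1},{"dp":[0,0,0],"delta_rot":[0,0,0],"fingers":1},{"dp":[0,0,0],"delta_rot":[0,0,0],"fingers":1}]' >/dev/null
python3 go.py .6418 .1542 .086
python3 -m crank '[{"dp":[0,0,0],"delta_rot":[0,0,0],"fingers":0.3},{"dp":[0,0,0],"delta_rot":[0,0,0],"fingers":0.2},{"dp":[0,0,0],"delta_rot":[0,0,0],"fingers":0.1},{"dp":[0,0,0],"delta_rot":[0,0,0],"fingers":0},{"dp":[0,0,0],"delta_rot":[0,0,0],"fingers":-0.2},{"dp":[0,0,0],"delta_rot":[0,0,0],"fingers":-1},{"dp":[0,0,0],"delta_rot":[0,0,0],"fingers":-1},{"dp":[0,0,0],"delta_rot":[0,0,0],"fingers":-1},{"dp":[0,0,0],"delta_rot":[0,0,0],"fingers":-1},{"dp":[0,0,0],"delta_rot":[0,0,0],"fingers":-1}]' 30
python3 go.py .6418 .1542 .25
```

```text
t 12.97 tcp [0.6414 0.1543 0.0858] F [-0.5  0.1  0.3] gap 1.005 gf 0.0
turn [ 3.5e-04 -1.0e-04  3.0e-05]  shift(after turn) [ 0.      0.0007 -0.0004]
t: 13.8
tcp_pos: [0.6409, 0.1543, 0.0853]
tool_rot: [0.776, 0.631, 0.0, 0.0]
force: [-0.4, -0.4, 5.8]
finger_gap: 0.518
gripper_force: 30.6
t 13.8 tcp [0.6409 0.1543 0.0853] F [-0.4 -0.4  5.8] gap 0.518 gf 30.6
turn [ 1.6e-04 -5.0e-05  3.0e-05]  shift(after turn) [ 2.000e-04  1.700e-03 -3.294e-01]
```

```bash
python3 -m crank '[{"dp":[0,0,-0.01],"delta_rot":[0,0,0],"fingers":-1},{"dp":[0,0,-0.03],"delta_rot":[0,0,0],"fingers":-1},{"dp":[0,0,-0.04],"delta_rot":[0,0,0],"fingers":-1},{"dp":[0,0,-0.05],"delta_rot":[0,0,0],"fingers":-1},{"dp":[0,0,-0.05],"delta_rot":[0,0,0],"fingers":-1},{"dp":[0,0,-0.05],"delta_rot":[0,0,0],"fingers":-1},{"dp":[0,0,-0.05],"delta_rot":[0,0,0],"fingers":-1},{"dp":[0,0,-0.03],"delta_rot":[0,0,0],"fingers":-1},{"dp":[0,0,-0.018],"delta_rot":[0,0,0],"fingers":-1},{"dp":[0,0,0],"delta_rot":[0,0,0],"fingers":-1},{"dp":[0,0,0],"delta_rot":[0,0,0],"fingers":-1}]'
python3 go.py .5093 -.2481 .25
python3 - <<'E'
from h import *
p,d=manip.snapshot("scene"); cv2.imwrite("pics/s4.png",cv2.resize(p[90:330,160:400,::-1],None,fx=2.5,fy=2.5,interpolation=2))
E
```

```text
t: 14.72
tcp_pos: [0.6402, 0.1541, 0.2481]
tool_rot: [0.776, 0.631, -0.0, -0.0]
force: [0.0, 0.6, -1.1]
finger_gap: 0.514
gripper_force: 30.7
t 14.72 tcp [0.6402 0.1541 0.2481] F [ 0.   0.6 -1.1] gap 0.514 gf 30.7
turn [-1.4e-04  4.0e-05  2.0e-05]  shift(after turn) [-0.841  -0.0917 -0.0038]
```

View pics/s4.png

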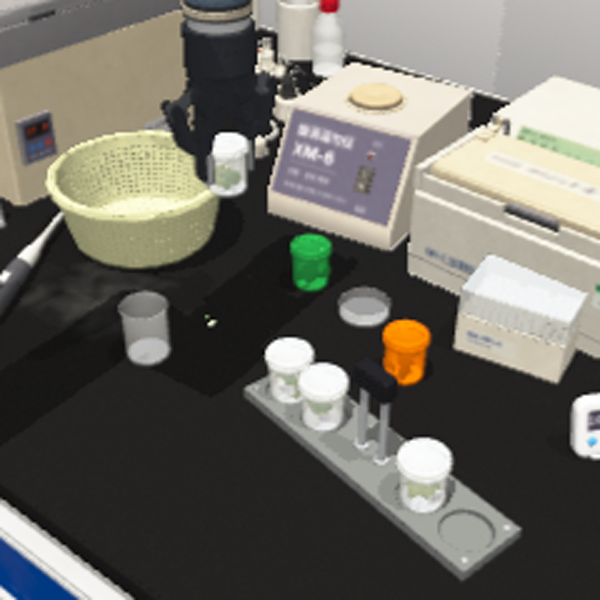

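The second jar is held upright at crop (228,165). Wells 1, 2 and 3 are filled (290,368), (323,395), (424,472), and well 4 at (467,530) is empty. A quick re-measure of the carrier comes before placing.

```bash
cat > m.py <<'E'
from h import *
p,d=manip.snapshot("top"); W=cloud("top",d); p=p.astype(int); Z=W[...,2]; B=(p.min(2)>110)
P=[]
for u,v in [(268,228),(291,234),(346,245)]:
    m=B&(abs(Z-.062)<.012); m[:,:u-11]=0; m[:,u+12:]=0
    c,a=blob("top",p,m,u,v,14); (x,y),r=cv2.minEnclosingCircle(c); q=ray("top",x,y,.062); P.append(q[:2]); print(a,round(r*2.467,1),q.round(4))
mk=(abs(Z-.0125)<.012)&(p.min(2)>75); c,a=blob("top",p,mk,318,240,70); rc=cv2.minAreaRect(c); print("rect",ray("top",*rc[0],.012).round(4),rc[1],rc[2])
E
python3 m.py
```

```text
321 24.8 [ 0.5602 -0.001   0.062 ]
318 24.9 [ 0.5484 -0.0545  0.062 ]
321 24.8 [ 0.5202 -0.1923  0.062 ]
rect [ 0.536  -0.1222  0.012 ] (128.53404235839844, 31.718502044677734) 11.9761323928833
```

```bash
python3 -m crank '[{"dp":[-0.02,-0.002,0],"delta_rot":[0,0,0],"fingers":-1},{"dp":[-0.04,-0.0045,0],"delta_rot":[0,0,0],"fingers":-1},{"dp":[-0.06,-0.0065,0],"delta_rot":[0,0,0],"fingers":-1},{"dp":[-0.065,-0.007,0],"delta_rot":[0,0,0],"fingers":-1},{"dp":[-0.065,-0.007,0],"delta_rot":[0,0,0],"fingers":-1},{"dp":[-0.065,-0.007,0],"delta_rot":[0,0,0],"fingers":-1},{"dp":[-0.065,-0.007,0],"delta_rot":[0,0,0],"fingers":-1},{"dp":[-0.065,-0.007,0],"delta_rot":[0,0,0],"fingers":-1},{"dp":[-0.065,-0.007,0],"delta_rot":[0,0,0],"fingers":-1},{"dp":[-0.065,-0.007,0],"delta_rot":[0,0,0],"fingers":-1},{"dp":[-0.065,-0.007,0],"delta_rot":[0,0,0],"fingers":-1},{"dp":[-0.065,-0.007,0],"delta_rot":[0,0,0],"fingers":-1}]' >/dev/null
python3 -m crank '[{"dp":[-0.06,-0.0065,0],"delta_rot":[0,0,0],"fingers":-1},{"dp":[-0.045,-0.005,0],"delta_rot":[0,0,0],"fingers":-1},{"dp":[-0.031,-0.0042,0],"delta_rot":[0,0,0],"fingers":-1},{"dp":[0,0,0],"delta_rot":[0,0,0],"fingers":-1},{"dp":[0,0,0],"delta_rot":[0,0,0],"fingers":-1},{"dp":[0,0,0],"delta_rot":[0,0,0],"fingers":-1},{"dp":[0,0,0],"delta_rot":[0,0,0],"fingers":-1}]' >/dev/null
python3 go.py .5093 -.2481 .107
```

```text
t 16.4 tcp [ 0.5097 -0.2469  0.2482] F [-0.5  0.1 -0.9] gap 0.512 gf 30.7
turn [-0.0002  -0.00013  0.0002 ]  shift(after turn) [-0.0025 -0.0003  0.2823]
```

```bash
python3 -m crank '[{"dp":[-0.0025,0,0.01],"delta_rot":[0,0,0],"fingers":-1},{"dp":[0,0,0.04],"delta_rot":[0,0,0],"fingers":-1},{"dp":[0,0,0.05],"delta_rot":[0,0,0],"fingers":-1},{"dp":[0,0,0.05],"delta_rot":[0,0,0],"fingers":-1},{"dp":[0,0,0.05],"delta_rot":[0,0,0],"fingers":-1},{"dp":[0,0,0.04],"delta_rot":[0,0,0],"fingers":-1},{"dp":[0,0,0.03],"delta_rot":[0,0,0],"fingers":-1},{"dp":[0,0,0.012],"delta_rot":[0,0,0],"fingers":-1},{"dp":[0,0,0],"delta_rot":[0,0,0],"fingers":-1},{"dp":[0,0,0],"delta_rot":[0,0,0],"fingers":-1},{"dp":[0,0,0],"delta_rot":[0,0,0],"fingers":-1},{"dp":[0,0,0],"delta_rot":[0,0,0],"fingers":-1}]' >/dev/null
python3 go.py .5093 -.2481 .090
python3 -c "
from h import *
p,d=manip.snapshot('scene'); cv2.imwrite('pics/s5.png',cv2.resize(p[200:340,230:400,::-1],None,fx=4,fy=4,interpolation=2))"
```

```text
t 17.4 tcp [ 0.5102 -0.2496  0.1088] F [-0.1 -0.3 -0.1] gap 0.512 gf 30.7
turn [3.5e-04 1.7e-04 8.0e-05]  shift(after turn) [ 0.0025 -0.0024  0.0376]
```

View pics/s5.png

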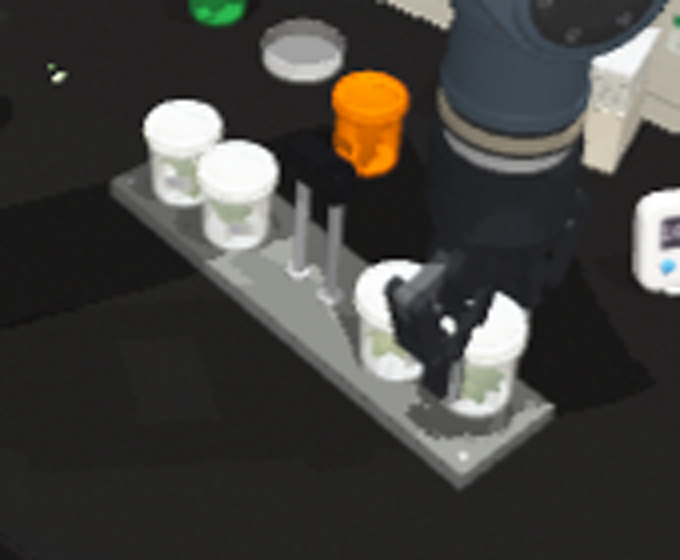

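The held jar hovers over well 4 at crop (485,360), clear of jar 3. I'll correct and lower.

```bash
python3 -m crank '[{"dp":[0.002,-0.002,0],"delta_rot":[0,0,0],"fingers":-1},{"dp":[0,0,0.005],"delta_rot":[0,0,0],"fingers":-1},{"dp":[0,0,0.005],"delta_rot":[0,0,0],"fingers":-1},{"dp":[0,0,0.005],"delta_rot":[0,0,0],"fingers":-1},{"dp":[0,0,0.005],"delta_rot":[0,0,0],"fingers":-1},{"dp":[0,0,0.004],"delta_rot":[0,0,0],"fingers":-1},{"dp":[0,0,0],"delta_rot":[0,0,0],"fingers":-1},{"dp":[0,0,0],"delta_rot":[0,0,0],"fingers":-1}]' >/dev/null
python3 go.py .5093 -.2481 .090
python3 -m crank '[{"dp":[0,0,0.004],"delta_rot":[0,0,0],"fingers":-1},{"dp":[0,0,0.003],"delta_rot":[0,0,0],"fingers":-1},{"dp":[0,0,0],"delta_rot":[0,0,0],"fingers":-1},{"dp":[0,0,0],"delta_rot":[0,0,0],"fingers":-1}]' >/dev/null
python3 go.py .5093 -.2481 .090
```

```text
t 18.12 tcp [ 0.5087 -0.248   0.0953] F [ 0.  -1.3 -0.2] gap 0.509 gf 30.7
turn [-9.e-05 -4.e-05  3.e-05]  shift(after turn) [0.0001 0.0013 0.0106]
t 18.45 tcp [ 0.5087 -0.2481  0.092 ] F [-1.  -0.3 -0.7] gap 0.511 gf 30.7
turn [-4.e-05 -2.e-05  2.e-05]  shift(after turn) [0.0002 0.0012 0.004 ]
```

```bash
python3 -m crank '[{"dp":[0,0,0.0025],"delta_rot":[0,0,0],"fingers":-1},{"dp":[0,0,0.0015],"delta_rot":[0,0,0],"fingers":-1},{"dp":[0,0,0],"delta_rot":[0,0,0],"fingers":-1},{"dp":[0,0,0],"delta_rot":[0,0,0],"fingers":-1}]'
python3 -m crank '[{"dp":[0,0,0.0006],"delta_rot":[0,0,0],"fingers":-1},{"dp":[0,0,0],"delta_rot":[0,0,0],"fingers":-1},{"dp":[0,0,0],"delta_rot":[0,0,0],"fingers":-1}]'
```

```text
t: 18.78
tcp_pos: [0.5088, -0.2481, 0.0904]
tool_rot: [0.776, 0.631, 0.0, 0.0]
force: [-0.2, 1.2, 1.6]
finger_gap: 0.516
gripper_force: 30.8
t: 19.03
tcp_pos: [0.5089, -0.2482, 0.0903]
tool_rot: [0.776, 0.631, 0.0, 0.0]
force: [-1.4, 0.9, 5.1]
finger_gap: 0.509
gripper_force: 31.1
```

```bash
python3 -m crank '[{"dp":[0,0,0],"delta_rot":[0,0,0],"fingers":0.2},{"dp":[0,0,0],"delta_rot":[0,0,0],"fingers":0.4},{"dp":[0,0,0],"delta_rot":[0,0,0],"fingers":0.7},{"dp":[0,0,0],"delta_rot":[0,0,0],"fingers":1},{"dp":[0,0,0],"delta_rot":[0,0,0],"fingers":1},{"dp":[0,0,0],"delta_rot":[0,0,0],"fingers":1},{"dp":[0,0,0],"delta_rot":[0,0,0],"fingers":1},{"dp":[0,0,0],"delta_rot":[0,0,0],"fingers":1}]' >/dev/null
python3 -m crank '[{"dp":[0,0,-0.02],"delta_rot":[0,0,0],"fingers":1},{"dp":[0,0,-0.04],"delta_rot":[0,0,0],"fingers":1},{"dp":[0,0,-0.06],"delta_rot":[0,0,0],"fingers":1},{"dp":[0,0,-0.06],"delta_rot":[0,0,0],"fingers":1},{"dp":[0,0,-0.06],"delta_rot":[0,0,0],"fingers":1},{"dp":[0,0,-0.05],"delta_rot":[0,0,0],"fingers":1},{"dp":[0,0,-0.03],"delta_rot":[0,0,0],"fingers":1},{"dp":[0,0,0],"delta_rot":[0,0,0],"fingers":1},{"dp":[0,0,0],"delta_rot":[0,0,0],"fingers":1},{"dp":[0,0,0],"delta_rot":[0,0,0],"fingers":1}]' >/dev/null
python3 m.py
python3 - <<'E'
from h import *
p,d=manip.snapshot("top"); cv2.imwrite("pics/t2.png",cv2.resize(p[140:300,200:420,::-1],None,fx=3,fy=3,interpolation=2))
E
python3 go.py .535 -.1248 .22
```

```text
319 24.8 [ 0.5602 -0.001   0.062 ]
315 24.6 [ 0.548  -0.0544  0.062 ]
319 24.8 [ 0.5202 -0.1923  0.062 ]
rect [ 0.5371 -0.1128  0.012 ] (112.5290298461914, 30.76156997680664) 11.944175720214844
t 20.63 tcp [ 0.508  -0.2476  0.2484] F [ 0.1 -0.7 -0.3] gap 0.997 gf 0.0
turn [-4.5e-04 -2.2e-04  1.0e-05]  shift(after turn) [0.2514 0.0026 0.0569]
```

View pics/t2.png

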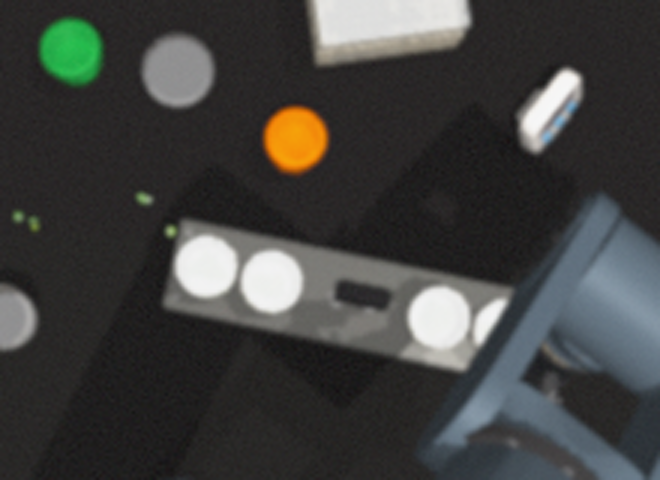

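All four wells are filled: caps at crop (206,266), (272,281), (438,318), and (495,325) partly hidden by the arm. The handle is at (362,294), matching the earlier measurement. Moving over the handle now.

```bash
python3 -m crank '[{"dp":[0.02,0,0],"delta_rot":[0,0,0],"fingers":1},{"dp":[0.04,0,0.005],"delta_rot":[0,0,0],"fingers":1},{"dp":[0.05,0.0005,0.01],"delta_rot":[0,0,0],"fingers":1},{"dp":[0.05,0.0005,0.01],"delta_rot":[0,0,0],"fingers":1},{"dp":[0.045,0.0006,0.01],"delta_rot":[0,0,0],"fingers":1},{"dp":[0.03,0.0005,0.01],"delta_rot":[0,0,0],"fingers":1},{"dp":[0.0164,0.0005,0.0119],"delta_rot":[0,0,0],"fingers":1},{"dp":[0,0,0],"delta_rot":[0,0,0],"fingers":1},{"dp":[0,0,0],"delta_rot":[0,0,0],"fingers":1},{"dp":[0,0,0],"delta_rot":[0,0,0],"fingers":1},{"dp":[0,0,0],"delta_rot":[0,0,0],"fingers":1}]' >/dev/null
python3 go.py .535 -.1247 .158
```

```text
t 21.55 tcp [ 0.5359 -0.1263  0.2215] F [ 0.2 -0.1  0.8] gap 0.999 gf 0.0
turn [ 1.0e-04  6.0e-05 -1.6e-04]  shift(after turn) [ 0.0029 -0.0024  0.127 ]
```

```bash
python3 -m crank '[{"dp":[0.002,-0.002,0.01],"delta_rot":[0,0,-0.0001],"fingers":1},{"dp":[0,0,0.025],"delta_rot":[0,0,0],"fingers":1},{"dp":[0,0,0.03],"delta_rot":[0,0,0],"fingers":1},{"dp":[0,0,0.03],"delta_rot":[0,0,0],"fingers":1},{"dp":[0,0,0.02],"delta_rot":[0,0,0],"fingers":1},{"dp":[0,0,0.012],"delta_rot":[0,0,0],"fingers":1},{"dp":[0,0,0],"delta_rot":[0,0,0],"fingers":1},{"dp":[0,0,0],"delta_rot":[0,0,0],"fingers":1},{"dp":[0,0,0],"delta_rot":[0,0,0],"fingers":1},{"dp":[0,0,0],"delta_rot":[0,0,0],"fingers":1}]' >/dev/null
python3 go.py .535 -.1247 .158
```

```text
t 22.38 tcp [ 0.5354 -0.1244  0.1586] F [ 0.5 -0.6 -0.3] gap 1.001 gf 0.0
turn [2.6e-04 6.0e-05 1.3e-04]  shift(after turn) [-0.0009 -0.0007  0.0013]
```

```bash
python3 -m crank '[{"dp":[0,0,0],"delta_rot":[0,0,0],"fingers":0.3},{"dp":[0,0,0],"delta_rot":[0,0,0],"fingers":0.1},{"dp":[0,0,0],"delta_rot":[0,0,0],"fingers":-0.1},{"dp":[0,0,0],"delta_rot":[0,0,0],"fingers":-0.25},{"dp":[0,0,0],"delta_rot":[0,0,0],"fingers":-0.4},{"dp":[0,0,0],"delta_rot":[0,0,0],"fingers":-0.5},{"dp":[0,0,0],"delta_rot":[0,0,0],"fingers":-0.6},{"dp":[0,0,0],"delta_rot":[0,0,0],"fingers":-0.7},{"dp":[0,0,0],"delta_rot":[0,0,0],"fingers":-1},{"dp":[0,0,0],"delta_rot":[0,0,0],"fingers":-1},{"dp":[0,0,0],"delta_rot":[0,0,0],"fingers":-1},{"dp":[0,0,0],"delta_rot":[0,0,0],"fingers":-1}]' 25
python3 -m crank '[{"dp":[0,0,0],"delta_rot":[0,0,0],"fingers":-1},{"dp":[0,0,0],"delta_rot":[0,0,0],"fingers":-1},{"dp":[0,0,0],"delta_rot":[0,0,0],"fingers":-1},{"dp":[0,0,0],"delta_rot":[0,0,0],"fingers":-1}]' 90
python3 go.py .535 -.1247 .308
```

```text
t: 23.38
tcp_pos: [0.5345, -0.1239, 0.1578]
tool_rot: [0.776, 0.631, -0.0, -0.001]
force: [-2.9, 0.9, 2.9]
finger_gap: 0.206
gripper_force: 25.6
t: 23.72
tcp_pos: [0.5345, -0.1239, 0.1579]
tool_rot: [0.776, 0.631, -0.0, -0.001]
force: [-5.4, 0.6, 4.6]
finger_gap: 0.198
gripper_force: 88.7
t 23.72 tcp [ 0.5345 -0.1239  0.1579] F [-5.4  0.6  4.6] gap 0.198 gf 88.7
turn [-2.1e-04 -2.0e-05  1.6e-04]  shift(after turn) [-0.0013  0.0013 -0.3001]
```

Gap 0.2 × 85 ≈ 17 mm, so the 18 mm handle is gripped. Lifting gently by 15 cm.

```bash
python3 -m crank '[{"dp":[0,0,-0.004],"delta_rot":[0,0,0],"fingers":-1},{"dp":[0,0,-0.008],"delta_rot":[0,0,0],"fingers":-1},{"dp":[0,0,-0.012],"delta_rot":[0,0,0],"fingers":-1},{"dp":[0,0,-0.014],"delta_rot":[0,0,0],"fingers":-1},{"dp":[0,0,-0.014],"delta_rot":[0,0,0],"fingers":-1},{"dp":[0,0,-0.014],"delta_rot":[0,0,0],"fingers":-1},{"dp":[0,0,-0.014],"delta_rot":[0,0,0],"fingers":-1},{"dp":[0,0,-0.014],"delta_rot":[0,0,0],"fingers":-1},{"dp":[0,0,-0.014],"delta_rot":[0,0,0],"fingers":-1},{"dp":[0,0,-0.014],"delta_rot":[0,0,0],"fingers":-1},{"dp":[0,0,-0.014],"delta_rot":[0,0,0],"fingers":-1},{"dp":[0,0,-0.014],"delta_rot":[0,0,0],"fingers":-1}]'
python3 -m crank '[{"dp":[0,0,-0.014],"delta_rot":[0,0,0],"fingers":-1},{"dp":[0,0,-0.014],"delta_rot":[0,0,0],"fingers":-1},{"dp":[0,0,-0.014],"delta_rot":[0,0,0],"fingers":-1},{"dp":[0,0,-0.014],"delta_rot":[0,0,0],"fingers":-1},{"dp":[0,0,-0.014],"delta_rot":[0,0,0],"fingers":-1},{"dp":[0,0,-0.014],"delta_rot":[0,0,0],"fingers":-1},{"dp":[0,0,-0.014],"delta_rot":[0,0,0],"fingers":-1},{"dp":[0,0,-0.014],"delta_rot":[0,0,0],"fingers":-1},{"dp":[0,0,-0.014],"delta_rot":[0,0,0],"fingers":-1},{"dp":[0,0,-0.012],"delta_rot":[0,0,0],"fingers":-1},{"dp":[0,0,-0.008],"delta_rot":[0,0,0],"fingers":-1},{"dp":[0,0,-0.004],"delta_rot":[0,0,0],"fingers":-1}]' >/dev/null
python3 -m crank '[{"dp":[0,0,0],"delta_rot":[0,0,0],"fingers":-1},{"dp":[0,0,0],"delta_rot":[0,0,0],"fingers":-1},{"dp":[0,0,0],"delta_rot":[0,0,0],"fingers":-1},{"dp":[0,0,0],"delta_rot":[0,0,0],"fingers":-1},{"dp":[0,0,0],"delta_rot":[0,0,0],"fingers":-1},{"dp":[0,0,0],"delta_rot":[0,0,0],"fingers":-1},{"dp":[0,0,0],"delta_rot":[0,0,0],"fingers":-1},{"dp":[0,0,0],"delta_rot":[0,0,0],"fingers":-1},{"dp":[0,0,0],"delta_rot":[0,0,0],"fingers":-1},{"dp":[0,0,0],"delta_rot":[0,0,0],"fingers":-1}]'
python3 - <<'E'
from h import *
p,d=manip.snapshot("scene"); cv2.imwrite("pics/s6.png",cv2.resize(p[80:340,180:440,::-1],None,fx=2.3,fy=2.3,interpolation=2))
W=cloud("scene",d); print("qd",abs(manip.sense()["qd"]).max())
# plate points: front edge strip heights along the row
c=np.array([.535,-.1248]); ey=np.array([.204,.979]); ex=np.array([.979,-.204])
s=(W[...,:2]-c)@ey; t=(W[...,:2]-c)@ex
m=(abs(t)<.036)&(abs(s)<.155)&(abs(W[...,2]-.16)<.03)
A=np.c_[s[m],t[m],np.ones(m.sum())]; z=W[...,2][m]
k=z<np.nan_to_num(np.median(z))+1
for _ in range(8):
    f=np.linalg.lstsq(A[k],z[k],rcond=None)[0]; r=z-A@f; k=abs(r)<.005
print(f,k.sum(),m.sum())
E
```

```text
t: 24.72
tcp_pos: [0.5349, -0.1241, 0.2336]
tool_rot: [0.776, 0.631, -0.0, -0.0]
force: [-0.9, -0.9, -6.2]
finger_gap: 0.198
gripper_force: 87.9
t: 26.55
tcp_pos: [0.535, -0.1241, 0.3079]
tool_rot: [0.776, 0.631, -0.0, -0.0]
force: [0.4, 0.2, -5.4]
finger_gap: 0.196
gripper_force: 87.9
qd 0.0018179594379802927
[-2.87209519e-05  1.26806240e-03  1.62545381e-01] 1458 2174
```

View pics/s6.png

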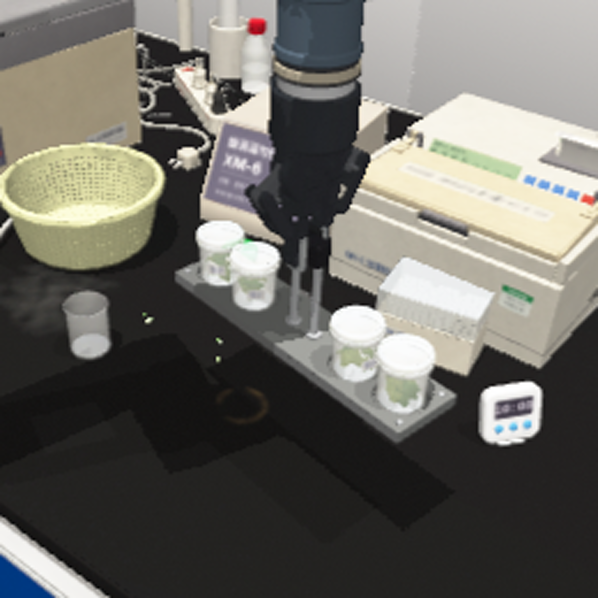

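The carrier hangs level: fitted tilt is about 0.001 rad and the plate top is at 0.1625 m, so the underside is at about 15 cm. All four jars are seated (crop (220,250), (255,275), (358,343), (405,373)), the 5.4 N load matches the full carrier, and nothing is moving. Handing in.

```bash
python3 -c "
from station import manip
print(manip.sign_off())"
```

```text
the job is handed in; nothing more can be done
None
```

Both loose jars are in the empty wells, and the full carrier is held level and still by its handle about 15 cm above the worktop; the job is handed in, but sign-off returned no verdict.

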